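Test the print bench's safety switch and flag it as tested

ROBOT

A 6-joint arm with a two-finger parallel gripper is mounted at the origin on the work surface. World frame = base frame: x ahead of the robot, y to its left, z up, the work surface at z = 0. Lengths are in m, angles in rad, forces in N, time in s.
With the tool pointing down it reaches from about 0.3 to 0.875 m from the base axis. Payload 6.4 kg.
Tool frame: the origin (TCP) lies between the finger pads, 19 mm behind the fingertips; this is the grasp point; z points along the fingers, y is the line along which they close (so a half turn about z gives the same grasp; the last joint's range is limited). The gripper opens to 85 mm and grips with 20 to 120 N. Pads are 22 mm wide; open, the fingers measure 114 mm over their backs; the gripper's body (76 mm by 85 mm) begins 54 mm behind the grasp point. The pads swing forward as they close: fully open they stand 13 mm farther back than shut.
Start: joints at [-1.51, 0.181, 1.607, -0, 1.354, -0.206], TCP at [0.152, -0.555, 0.25] pointing down, gripper open.
Joint ranges: [-2.99, 2.99], [-0.89, 2.07], [0.3, 2.58], [-1.14, 4.28], [0, 2.63], [-3.12, 3.12]. Speed limits (rad/s): [2.57, 2.57, 3.01, 3.14, 3.14, 3.14].

INTERFACE

Orientations are given as a unit quaternion [w, x, y, z].
In Python, from bench import * gives the robot as it stands.
- The arm moves only by the tool play_rows, never from a script. Its argument "plan" is a list of rows, each a list of 3 entries, a list of its own where there are three numbers: the finger opening in mm, from 0 to 85.4, then the shift along the tool's x, y, z normalised to -1 to 1, where 1 is 40 cm, then the turn about the tool's z normalised to -1 to 1, where 1 is pi rad. A call has 1 to 10 rows; each row is the pose to reach, as a shift and turn from the pose commanded when the call began, along the tool's axes at that moment, turning the shorter way round; what a row does not reach only later rows make up. A row lasts 1/10 s, in which the tool goes at most 50 mm and 8.59 degrees, less where a joint would pass 70% of its speed; a pose out of reach is approached as far as the arm can. A call with a number of a shift or a turn outside -1 to 1 is refused whole. A call with a gripper value outside its range is refused whole. The fingers move at their own pace and stop on an object; the grip force is fixed at half the most. Time passes only in rows, so rows that repeat a pose let the fingers close. It gives the time, the measured TCP pose, the force, the opening and the grip force at its end, in the units of the state.
- get_obs(): the state, without advancing time (a new reading comes with each control period).
- camera(name): name is "side" or "top"; returns a dict with "image" (384x512x3 uint8, red, green, blue), "range_z" (384x512 float32, m along the optical axis (not along the pixel's ray), 0 where there is no reading), "intrinsics" (3x3 intrinsics, pixels), "k1" (the pictures are not rectified: a ray, as slopes to the right and down, at radius r is drawn at 1 + k1 r^2 times it, then the intrinsics apply), "rvec" (rotation vector, rad) and "tvec" (3), from world to camera coordinates, as OpenCV has them. Camera axes: x right, y down, z forward; pixel columns grow to the right and rows downward; lengths in m; the calibration is good to about 2 mm. A picture is of the moment at which its call begins.
- hand_in(): hands the job in; it is judged then, once.
Trained networks look in a picture, given as the dict that the camera call returned (one of the last four; its "shot" number tells which), for a name from the list of things; names that differ only in an ending like _2 or _b are one class to them, and where a whole thing is asked for, a point or a joint stands for the part that bears it (a point fixed in the world has none). Each returns a list of dicts, best first, with "conf" (0 to 1); they miss things now and then, are a little off and sometimes report something else, mostly with a low value. They report only what shows in the picture. A call takes as long as a camera call. They do not tell look-alikes from the thing itself.
- search_frame(picture, label): "rect" ([centre column, centre row, width, height] in pixels, round what is visible of it).
- masks_of(picture, label): "mask" (384x512 bool, what is visible of it) and "rect" ([centre column, centre row, width, height] in pixels, round what is visible of it).
The state is a dict: "time_s": time; "q": joint angles; "dq": joint speeds; "joint_efforts": joint torques, N m; "eef_pos": TCP position; "eef_rot": TCP orientation; "wrist_force": force on the tool from outside, world axes, zero at the start; "torque": the same for the moment, N m; "opening": opening from 0.0 (shut) to 1.0 (fully open); "grasp_force": force on a finger pad.
Only numpy, scipy, OpenCV 4.12 (cv2) and the standard library are available. Lean on these libraries where they do the work, as an engineer would, in place of code of your own. Each camera call takes 0.05 s, during which the arm holds its last target. There are 200 camera calls.

TASK

Test the safety switch of the print bench: press the blue test button so that the red lever drops by itself, then lift the lever back up until it stays up. After that, hook the tag with the green flag over the thin end of the steel status rail and slide it along the rail until it covers the green band, and let go of it there. Leave the ink jar, the ink tin and the brush where they are.

Things in the scene. Friction and masses are not known exactly. Their poses are not given: they have to be found in the camera images.
- switch_box: grey switch box fixed to the bench, 150 x 150 x 80 mm high; origin at the centre of its underside, x to its far side, y to its left. On its flat top: the lever (hinge at x -30, y +30, z 92 mm, between two black cheeks reaching z 102) and the blue button (x +30, y -40)
- test_button (a joint): blue test button: 0 = out, 0.006 m = fully pressed (about 5 N); from about 0.0035 m it trips the lever. It springs back
- test_button_top (a point): centre of the top of the blue round button (28 mm across), pressed straight down
- lever (a joint): the lever's hinge angle, axis along the box's y: 0 = up (leaning 0.2 rad to the far side, past its balance point, where its weight keeps it), 1.45 rad = dropped towards the box's front (-x). It balances at 0.2 rad: lifted past that, it falls home to 0 by itself
- lever_grip (a point): centre of the red barrel at the lever's end, 80 mm from the hinge: a cylinder 20 mm thick and 24 mm long, always lying along the box's y, on a steel arm 12 mm wide. Can be pinched from above by its flat ends (24 mm apart, along the box's y). In the box's frame: up at x -14, y +30, z 170 mm; dropped at x -106, y +30, z 117 mm, 31 mm in front of the box
- status_rail: steel rail on a blue stand fixed to the bench (base 75 x 270 x 12 mm, end posts 15 mm thick at y +-127.5 mm, up to z 106 mm); origin at the centre of the underside, y along the rail. The bar is 10 mm high, its top at z 100 mm: thin (6 mm wide) from y +45 to +120 mm, tapering out from y +45 to +20 mm, 24 mm wide from y +20 to -120 mm
- rail_load (a point): middle of the top of the rail's thin end (y +83 mm, z 100 mm in the stand's frame), where the tag is lowered over the bar. The wide part is wider than the tag's slot: the tag can only be slid onto it, not put on from above
- green_band: green band painted round the wide part of the rail, 40 mm long (as long as the tag), with green patches below it on the base; origin at the middle of the band, on the top face of the bar; y along the rail
- tag: loose 70 g tag: dark steel channel, 38 (x) x 40 (y) x 26 mm high, carrying an upright green flag (10 mm thick in x, 36 in y, z 26 to 70 mm), to be pinched across its 10 mm. Origin at the centre of the underside. Inside 30 mm wide from z 4 to 22; lips leave a 16 mm slot along y below (z 0 to 4). Hung, its ceiling (z 22) rests on the bar, origin 78 mm above the bench. Either way round will do
- ink_jar: teal ink jar with black cap, 68 mm across, 85 mm high, bystander; origin at the centre of its underside
- ink_tin: ink tin with a blue label, 64 mm across, 60 mm high, bystander; origin at the centre of its underside
- ink_brush: ink brush, 200 mm long, lying along its x, bystander; origin under its middle
Mind the look-alikes: they are no part of the job. There is more than one size of the tag; the job needs the smallest.

How it is judged:
By the outcome, as a careful person would: the job done as asked, in the order asked, and still so for the second after the job is handed in, with the robot touching nothing.
It also fails if it takes over 66 s, if anything falls off the work surface, if the arm or the gripper's body presses on something with over 40 N, if the wrist force passes 120 N, or if a joint passes its speed limit or range.

## Working session

There is one attempt and no reset: what is moved stays moved. The work goes in short steps, Python scripts to look and compute and a tool call to move; the robot and the scene stay as the last step left them, time stands still between calls to the robot, and variables do not carry over. Pictures are saved under pics/ and viewed, at most 10 in all, crops included, and the job is handed in when it is done.

Besides the shell and the picture viewer there is one more tool, called after "Request:" by a JSON object that holds its "op" and its "data", one argument or row to a line. play_rows: Moves the arm, as the interface text tells. Its arguments: {"type":"object","properties":{"plan":{"type":"array","items":{"type":"array"}}},"required":["plan"]}

```bash
mkdir -p pics
cat > h.py <<'E'
from bench import *
import numpy as np, cv2
def cloud(c):
    K=np.array(c["intrinsics"]);R=cv2.Rodrigues(np.array(c["rvec"],float))[0];t=np.array(c["tvec"],float)
    v,u=np.mgrid[0:384,0:512]
    p=np.stack([u,v],-1).reshape(-1,1,2).astype(float)
    d=np.array([c["k1"],0,0,0],float)
    r=cv2.undistortPoints(p,K,d).reshape(384,512,2)
    z=c["range_z"]
    P=np.dstack([r*z[...,None],z]).astype(float)
    W=(P.reshape(-1,3)-t.ravel())@R
    W=W.reshape(384,512,3);W[z<=0]=np.nan
    return W
def proj(c,p):
    return cv2.projectPoints(np.array(p,float).reshape(-1,1,3),np.array(c["rvec"],float),np.array(c["tvec"],float),np.array(c["intrinsics"]),np.array([c["k1"],0,0,0],float))[0].reshape(-1,2)
def save(img,n,s=1):
    img=cv2.resize(img,None,fx=s,fy=s,interpolation=cv2.INTER_CUBIC)
    cv2.imwrite("pics/"+n,img[...,::-1])
E
python3 - <<'E'
from h import *
a=camera("top");b=camera("side")
save(np.hstack([a["image"]]),"top.png",1.5);save(b["image"],"side.png",1.5)
for n,c in(("top",a),("side",b)):
    W=cloud(c)
    for l in["switch_box","test_button","lever_grip","status_rail","green_band","tag","ink_jar","ink_tin","ink_brush"]:
        for m in masks_of(c,l)[:5]:
            w=W[m["mask"]];
            print(n,l,round(m["conf"],2),np.round(m["rect"]),np.round(np.nanmedian(w,0),3),np.round(np.nanmin(w,0),3),np.round(np.nanmax(w,0),3))
o=get_obs();print(o)
E
```

```text
top test_button 0.65 [356. 166.  10.  12.] [ 0.638 -0.219  0.101] [ 0.625 -0.232  0.087] [ 0.653 -0.208  0.107]
top lever_grip 0.46 [333. 189.  14.  16.] [ 0.579 -0.156  0.173] [ 0.565 -0.171  0.093] [ 0.591 -0.145  0.183]
top status_rail 0.72 [198. 190. 110.  31.] [0.57  0.201 0.011] [ 0.529  0.05  -0.005] [0.624 0.328 0.111]
top status_rail 0.32 [278. 102.  25.  32.] [ 0.814 -0.022  0.082] [ 0.789 -0.056 -0.003] [0.853 0.011 0.089]
top green_band 0.82 [222. 188.  18.  21.] [0.58  0.125 0.093] [0.548 0.1   0.004] [0.615 0.154 0.103]
top green_band 0.63 [197. 190. 112.  32.] [0.571 0.201 0.011] [ 0.529  0.05  -0.007] [0.624 0.353 0.111]
top tag 0.87 [308. 253.  22.  26.] [ 0.413 -0.103  0.035] [ 0.375 -0.138 -0.003] [ 0.445 -0.071  0.1  ]
top tag 0.69 [270. 241.  21.  21.] [ 0.443 -0.002  0.025] [ 0.419 -0.024 -0.006] [0.463 0.02  0.073]
top tag 0.6 [227. 244.  23.  24.] [0.445 0.108 0.035] [0.418 0.081 0.   ] [0.467 0.138 0.099]
top ink_jar 0.72 [276. 102.  26.  32.] [ 0.814 -0.022  0.082] [ 0.789 -0.055  0.001] [0.872 0.011 0.089]
top ink_tin 0.97 [390. 269.  26.  28.] [ 0.364 -0.3
[... 1855 characters left out ...]
 0.024]
{'time_s': 1.0, 'q': array([-1.51029787e+00,  1.80791134e-01,  1.60700677e+00, -7.26979036e-06,
        1.35377909e+00, -2.06275891e-01]), 'dq': array([ 0.00027519, -0.0024163 ,  0.00043362, -0.00046286,  0.00112   ,
        0.00020045]), 'joint_efforts': array([ 5.76349908e-05, -4.44852626e+01, -3.51688063e+01, -2.54823717e-04,
        8.53794518e-04, -9.91539224e-06]), 'eef_pos': array([ 0.15161144, -0.55466988,  0.24999017]), 'eef_rot': array([ 7.54854823e-06,  9.91117009e-01,  1.32992759e-01, -4.11027191e-06]), 'wrist_force': array([-0.15621643, -0.17252577,  0.73535334]), 'torque': array([-0.0139961 ,  0.0045862 , -0.00794895]), 'grasp_force': 0.0, 'opening': 1.0000350700545717}
```

View pics/top.png

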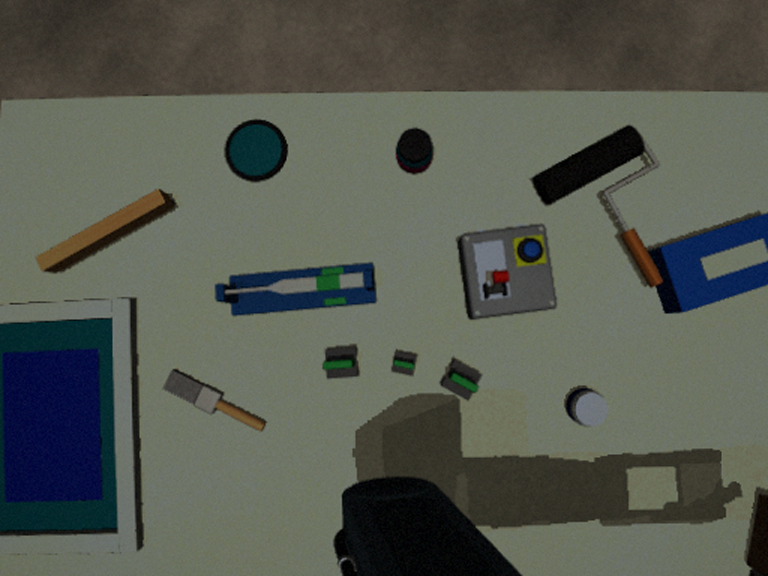

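View pics/side.png

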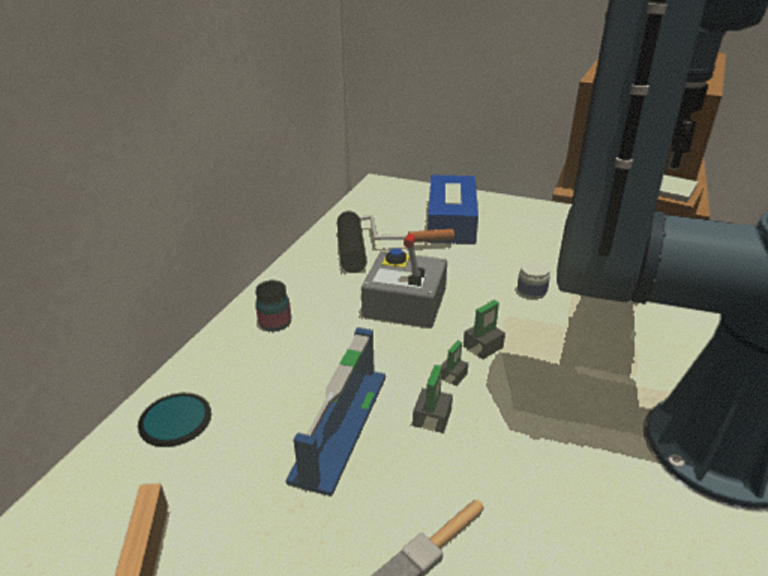

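Top view at 1.5x scale: the box is at (507,272), with its button at (530,250) and red barrel at (500,277). The rail runs along (300,287) with its thin end to the left. There are three candidate tags: (341,362) and (461,378), both about 100 mm high, and (404,362), about 73 mm high. The job needs the 70 mm one, so I choose (404,362). I'll check it in a crop and fit the poses.

```bash
cat > fit.py <<'E'
from h import *
def sel(W,lo,hi):
    return W[np.all((W>lo)&(W<hi),-1)]
def rect(p):
    return cv2.minAreaRect((p[:,:2]*1000).astype(np.float32))
def pca(p):
    m=p[:,:2].mean(0);w,v=np.linalg.eigh(np.cov((p[:,:2]-m).T));a=v[:,1];return m,np.degrees(np.arctan2(a[1],a[0]))%180,np.ptp((p[:,:2]-m)@a),np.ptp((p[:,:2]-m)@v[:,0])
E
python3 - <<'E'
from fit import *
cs={n:camera(n) for n in("top","side")}
for n,c in cs.items():
    W=cloud(c);I=c["image"].astype(int);r,g,b=I[...,0],I[...,1],I[...,2]
    print(n)
    p=sel(W,[.48,-.3,.072],[.7,-.05,.086]);print("box",rect(p),np.median(p[:,2]))
    m=(b>1.4*r)&(b>1.25*g)
    p=sel(np.where(m[...,None],W,np.nan),[.6,-.25,.09],[.67,-.18,.115]);print("btn",len(p),p.mean(0),np.ptp(p,axis=0),np.median(p[:,2]))
    m=(r>2*g)&(r>90)
    p=sel(np.where(m[...,None],W,np.nan),[.5,-.25,.1],[.67,-.05,.2]);print("barrel",len(p),p.mean(0),p.min(0),p.max(0))
    p=sel(W,[.48,.0,.006],[.66,.38,.018]);print("base",rect(p))
    p=sel(W,[.48,.0,.09],[.66,.38,.103]);print("bar",pca(p),np.median(p[:,2]))
    for lo in (.06,.1,.15,.2,.25,.28):
        q=p[(p[:,1]>lo)&(p[:,1]<lo+.03)];print(lo,len(q),q.mean(0) if len(q) else 0)
    m=(g>1.3*r)&(g>1.3*b)
    G=np.where(m[...,None],W,np.nan)
    p=sel(G,[.5,.05,.09],[.66,.2,.11]);print("band",p.mean(0),p.min(0),p.max(0))
    p=sel(G,[.40,-.04,.035],[.48,.04,.08]);print("flag",len(p),pca(p),p[:,2].max())
    p=sel(W,[.40,-.04,.015],[.48,.04,.032]);print("body",len(p),rect(p))
    p=sel(W,[.40,-.04,.004],[.48,.04,.08]);print("all",rect(p))
a=save(cs["top"]["image"][215:280,200:340],"croptop.png",5.5)
E
```

```text
top
box ((602.781982421875, -183.78614807128906), (149.8304443359375, 147.66575622558594), 7.174811363220215) 0.07846883105798409
btn 104 [ 0.63699158 -0.21981583  0.09901515] [0.03660313 0.03052619 0.01612324] 0.09992776850622492
barrel 45 [ 0.58334294 -0.1568287   0.17770209] [ 0.5786037  -0.16670754  0.1733027 ] [ 0.58826125 -0.14721943  0.18227593]
base ((551.5955810546875, 183.46035766601562), (125.62869262695312, 270.1140441894531), 4.912316799163818)
bar (array([0.57809527, 0.16239913]), np.float64(95.03735021402153), np.float64(0.2715865079702574), np.float64(0.02864438355947991)) 0.0981459005912319
0.06 102 [0.58573191 0.07646118 0.09868306]
0.1 107 [0.58219441 0.1153868  0.09848929]
0.15 113 [0.57802271 0.16517227 0.09781023]
0.2 82 [0.57427087 0.21179549 0.0972679 ]
0.25 28 [0.56902915 0.26554692 0.09791066]
0.28 45 [0.56519434 0.298975   0.0981269 ]
band [0.58111854 0.12688285 0.098224  ] [0.56784176 0.05133477 0.09124136] [0.59362838 0.14861513 0.10434808]
flag 55 (array([ 0.44116377, -0.00259265]), np.float64(76.88850207171693), np.float64(0.034759468160775776), np.floa
[... 919 characters left out ...]
]
0.1 90 [0.57959585 0.11540856 0.09985193]
0.15 97 [0.57499502 0.1650343  0.09992639]
0.2 92 [0.57010238 0.21314336 0.09909048]
0.25 46 [0.56671728 0.26582494 0.09807951]
0.28 38 [0.56305692 0.29283629 0.09868943]
band [0.57887761 0.12864625 0.10056402] [0.56582666 0.10773685 0.09286632] [0.59346924 0.14934923 0.10416709]
flag 56 (array([0.43912698, 0.00589738]), np.float64(80.11998789332371), np.float64(0.03677514151122442), np.float64(0.009100677391853811)) 0.07349878831954201
body 119 ((438.69720458984375, -1.147562026977539), (40.71388626098633, 38.627315521240234), 77.697998046875)
all ((434.65582275390625, 0.5359039306640625), (40.82931137084961, 46.32659912109375), 81.36067199707031)
```

View pics/croptop.png

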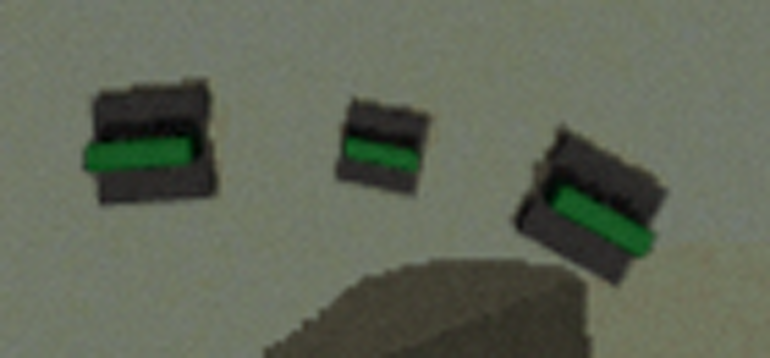

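The crop shows three tags at (150,145), (383,148) and (595,205). The middle one is clearly the smallest: its body measures about 38x40 mm and it is 73 mm high. The poses fit the given sizes and agree within about 3 mm between the two views. Next I'll work out the move towards the button.

```bash
cat > mv.py <<'E'
import numpy as np
def rows(start,yaw0,targets):
    """start pos(world), yaw0 deg; targets: (x,y,z,yawdeg) -> shift/turn normalised"""
    a=np.radians(yaw0);R=np.array([[np.cos(a),np.sin(a),0],[np.sin(a),-np.cos(a),0],[0,0,-1]])
    for t in targets:
        s=R.T@(np.array(t[:3])-np.array(start))/.4
        d=-((t[3]-yaw0+180)%360-180)/180
        print([round(float(v),4) for v in s],round(d,4))
E
python3 - <<'E'
from mv import *
rows([.1516,-.5547,.25],15.28,[(.45,-.35,.25,7.2),(.636,-.218,.22,7.2),(.636,-.218,.135,7.2)])
E
```

```text
[0.8545, -0.2971, 0.0] 0.0449
[1.39, -0.4929, 0.075] 0.0449
[1.39, -0.4929, 0.2875] 0.0449
```

Request:
{"op": "play_rows", "data": {
  "plan": [
    [0,[0.8545,-0.2971,0],0.0449],
    [0,[0.8545,-0.2971,0],0.0449],
    [0,[0.8545,-0.2971,0],0.0449],
    [0,[0.8545,-0.2971,0],0.0449],
    [0,[0.8545,-0.2971,0],0.0449],
    [0,[0.8545,-0.2971,0],0.0449],
    [0,[0.8545,-0.2971,0],0.0449],
    [0,[0.8545,-0.2971,0],0.0449],
    [0,[0.8545,-0.2971,0],0.0449],
    [0,[0.8545,-0.2971,0],0.0449]
  ]
}}

```text
time_s: 2.1
eef_pos: [0.4493, -0.3504, 0.2499]
eef_rot: [0.0, 0.998, 0.063, -0.0]
wrist_force: [0.3, 0.1, -0.6]
opening: -0.001
grasp_force: 0.0
```

Run:
```python
from mv import *
rows([.45,-.35,.25],7.2,[(.636,-.218,.22,7.2),(.636,-.218,.135,7.2),(.636,-.218,.122,7.2)])
```

```text
[0.5027, -0.2691, 0.075] -0.0
[0.5027, -0.2691, 0.2875] -0.0
[0.5027, -0.2691, 0.32] -0.0
```

Request:
{"op": "play_rows", "data": {
  "plan": [
    [0,[0.5027,-0.2691,0.075],0],
    [0,[0.5027,-0.2691,0.075],0],
    [0,[0.5027,-0.2691,0.075],0],
    [0,[0.5027,-0.2691,0.075],0],
    [0,[0.5027,-0.2691,0.075],0],
    [0,[0.5027,-0.2691,0.075],0],
    [0,[0.5027,-0.2691,0.2],0],
    [0,[0.5027,-0.2691,0.2875],0],
    [0,[0.5027,-0.2691,0.315],0],
    [0,[0.5027,-0.2691,0.315],0]
  ]
}}

```text
time_s: 3.1
eef_pos: [0.6338, -0.2194, 0.1227]
eef_rot: [-0.001, 0.998, 0.062, -0.002]
wrist_force: [0.7, 0.6, 0.5]
opening: -0.001
grasp_force: 0.0
```

Request:
{"op": "play_rows", "data": {
  "plan": [
    [0,[0,0,0.005],0],
    [0,[0,0,0.01],0],
    [0,[0,0,0.0165],0],
    [0,[0,0,0.0165],0]
  ]
}}

```text
time_s: 3.5
eef_pos: [0.637, -0.2187, 0.1189]
eef_rot: [0.001, 0.998, 0.063, 0.001]
wrist_force: [-0.0, -0.7, 3.1]
opening: -0.0
grasp_force: 1.5
```

Request:
{"op": "play_rows", "data": {
  "plan": [
    [0,[0,0,0.004],0],
    [0,[0,0,0.0075],0],
    [0,[0,0,0.0075],0],
    [0,[0,0,0.0075],0]
  ]
}}

```text
time_s: 3.9
eef_pos: [0.637, -0.2186, 0.1158]
eef_rot: [0.001, 0.998, 0.063, 0.001]
wrist_force: [0.5, -2.1, 6.8]
opening: 0.001
grasp_force: 3.3
```

Run:
```python
from fit import *
c=camera("side");save(c["image"][130:260,200:340],"press.png",4)
W=cloud(c);I=c["image"].astype(int);r,g,b=I[...,0],I[...,1],I[...,2]
p=sel(np.where(((r>2*g)&(r>90))[...,None],W,np.nan),[.4,-.25,.09],[.67,-.05,.2]);print("barrel",len(p),p.mean(0))
print(get_obs()["wrist_force"])
```

```text
barrel 7 [ 0.48907334 -0.16573397  0.12693256]
[ 0.56715848 -2.77734617  6.57804644]
```

The barrel has dropped to (0.489, -0.166) with its top at z 0.127, as expected. Next I raise the arm and move over it.

Run:
```python
from mv import *
rows([.636,-.218,.1144],7.2,[(.636,-.218,.23,7.2),(.492,-.1662,.23,7.2),(.492,-.1662,.18,7.2)])
```

```text
[0.0, 0.0, -0.289] -0.0
[-0.3409, -0.1736, -0.289] -0.0
[-0.3409, -0.1736, -0.164] -0.0
```

Request:
{"op": "play_rows", "data": {
  "plan": [
    [0,[0,0,-0.289],0],
    [0,[0,0,-0.289],0],
    [0,[0,0,-0.289],0],
    [50,[-0.3409,-0.1736,-0.289],0],
    [50,[-0.3409,-0.1736,-0.289],0],
    [50,[-0.3409,-0.1736,-0.289],0],
    [50,[-0.3409,-0.1736,-0.289],0],
    [50,[-0.3409,-0.1736,-0.164],0],
    [50,[-0.3409,-0.1736,-0.164],0],
    [50,[-0.3409,-0.1736,-0.164],0]
  ]
}}

```text
time_s: 4.95
eef_pos: [0.4915, -0.1656, 0.1793]
eef_rot: [-0.001, 0.998, 0.063, -0.001]
wrist_force: [0.5, 0.4, 1.1]
opening: 0.587
grasp_force: 0.0
```

Run:
```python
from fit import *
for n in("top","side"):
    c=camera(n)
    W=cloud(c);I=c["image"].astype(int);r,g,b=I[...,0],I[...,1],I[...,2]
    p=sel(np.where(((r>2*g)&(r>70))[...,None],W,np.nan),[.4,-.25,.09],[.67,-.05,.2]);print("barrel",len(p),p.mean(0) if len(p) else 0,p.min(0),p.max(0))
    if n=="side": save(c["image"][130:260,200:340],"lev.png",4)
```

```text
Traceback (most recent call last):
ValueError: zero-size array to reduction operation minimum which has no identity
```

Request:
{"op": "play_rows", "data": {
  "plan": [
    [50,[0,0,0.1],0],
    [50,[0,0,0.15],0],
    [50,[0,0,0.15],0],
    [15,[0,0,0.15],0],
    [15,[0,0,0.15],0],
    [15,[0,0,0.15],0],
    [15,[0,0,0.15],0],
    [15,[0,0,0.15],0]
  ]
}}

```text
time_s: 5.8
eef_pos: [0.4935, -0.1667, 0.1224]
eef_rot: [0.001, 0.998, 0.063, 0.002]
wrist_force: [0.2, 2.8, 6.5]
opening: 0.267
grasp_force: 59.9
```

Run:
```python
import numpy as np
# shifts from dropped grip along tool x(=box x), z(down), angles theta
for th in (1.2,1.0,.8,.6,.4,.2,.1,.03):
    f=lambda t:(80*np.sin(.2-t),80*np.cos(.2-t))
    a,b=f(th),f(1.45);print(th,round((a[0]-b[0])/400,4),round(-(a[1]-b[1])/400,4))
```

```text
1.2 0.0215 -0.045
1.0 0.0463 -0.0763
0.8 0.0769 -0.102
0.6 0.1119 -0.1211
0.4 0.1501 -0.1329
0.2 0.1898 -0.1369
0.1 0.2098 -0.1359
0.03 0.2236 -0.1341
```

Request:
{"op": "play_rows", "data": {
  "plan": [
    [15,[0.0215,0,-0.045],0],
    [15,[0.0463,0,-0.0763],0],
    [15,[0.0769,0,-0.102],0],
    [15,[0.1119,0,-0.1211],0],
    [15,[0.1501,0,-0.1329],0],
    [15,[0.1898,0,-0.1369],0],
    [15,[0.2098,0,-0.1359],0],
    [15,[0.2236,0,-0.1341],0],
    [15,[0.2236,0,-0.1341],0],
    [15,[0.2236,0,-0.1341],0]
  ]
}}

```text
time_s: 6.8
eef_pos: [0.5813, -0.1555, 0.1747]
eef_rot: [0.001, 0.998, 0.063, 0.001]
wrist_force: [-2.5, -1.0, 5.7]
opening: 0.261
grasp_force: 58.4
```

Held past the balance point. Next I open the gripper, move up and check.

Request:
{"op": "play_rows", "data": {
  "plan": [
    [50,[0,0,0],0],
    [50,[0,0,0],0],
    [50,[0,0,0],0],
    [50,[0,0,0],0],
    [50,[0,0,-0.1],0],
    [50,[0,0,-0.2],0],
    [50,[0,0,-0.25],0],
    [50,[0,0,-0.25],0]
  ]
}}

```text
time_s: 7.6
eef_pos: [0.5826, -0.1557, 0.2779]
eef_rot: [0.002, 0.998, 0.063, 0.003]
wrist_force: [-0.1, -0.3, -0.4]
opening: 0.585
grasp_force: 0.0
```

Run:
```python
from fit import *
c=camera("side");save(c["image"][110:260,200:340],"lev2.png",4)
W=cloud(c);I=c["image"].astype(int);r,g,b=I[...,0],I[...,1],I[...,2]
p=sel(np.where(((r>2*g)&(r>70))[...,None],W,np.nan),[.4,-.25,.09],[.67,-.05,.2]);print("barrel",len(p),p.mean(0) if len(p) else 0)
from mv import *
print(get_obs()["eef_pos"])
rows([.5813,-.1554,.275],7.2,[(.44,-.0015,.275,78),(.44,-.0015,.12,78)])
```

```text
barrel 19 [ 0.56461698 -0.15361161  0.18092134]
[ 0.58152077 -0.15519384  0.27520159]
[-0.3022, -0.426, 0.0] -0.3933
[-0.3022, -0.426, 0.3875] -0.3933
```

View pics/lev2.png

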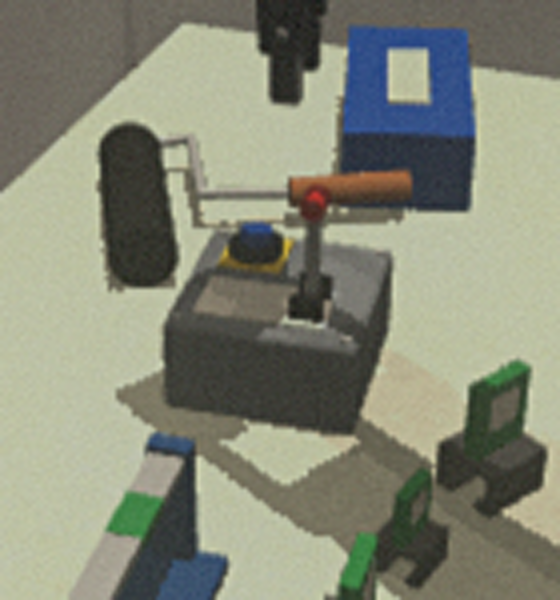

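The lever looks nearly vertical: barrel at (315,203), cheeks at (310,300), measured x 0.565 against 0.581 before. It may be at the balance point, so I'll check again.

Run:
```python
from fit import *
for i in range(5):
  c=camera("side")
  W=cloud(c);I=c["image"].astype(int);r,g,b=I[...,0],I[...,1],I[...,2]
  p=sel(np.where(((r>2*g)&(r>70))[...,None],W,np.nan),[.4,-.25,.09],[.67,-.05,.2]);print("barrel",len(p),p.mean(0) if len(p) else 0)
c=camera("top")
W=cloud(c);I=c["image"].astype(int);r,g,b=I[...,0],I[...,1],I[...,2]
p=sel(np.where(((r>2*g)&(r>70))[...,None],W,np.nan),[.4,-.25,.09],[.67,-.05,.2]);print("barrel",len(p),p.mean(0) if len(p) else 0)
```

```text
barrel 19 [ 0.56391187 -0.15295914  0.18105547]
barrel 19 [ 0.56352103 -0.15373359  0.18021982]
barrel 19 [ 0.56333718 -0.15359544  0.18101618]
barrel 18 [ 0.56341367 -0.15286896  0.18106886]
barrel 18 [ 0.56367673 -0.15269371  0.18056251]
barrel 23 [ 0.56321676 -0.15392992  0.1778981 ]
```

The lever is resting at its balance point on friction, at about 0.22 rad. I'll nudge it home from the front with closed fingers.

Request:
{"op": "play_rows", "data": {
  "plan": [
    [0,[-0.15,0,0],0],
    [0,[-0.15,0,0],0],
    [0,[-0.15,0,0],0],
    [0,[-0.15,0,0.12],0],
    [0,[-0.15,0,0.235],0],
    [0,[-0.15,0,0.235],0],
    [0,[-0.15,0,0.235],0],
    [0,[-0.15,0,0.235],0]
  ]
}}

```text
time_s: 8.75
eef_pos: [0.5232, -0.1633, 0.1825]
eef_rot: [0.001, 0.998, 0.063, 0.002]
wrist_force: [-0.4, 0.6, -0.6]
opening: 0.0
grasp_force: 0.0
```

```bash
cat > lev.py <<'E'
from fit import *
for n in("side","top"):
  c=camera(n)
  W=cloud(c);I=c["image"].astype(int);r,g,b=I[...,0],I[...,1],I[...,2]
  p=sel(np.where(((r>2*g)&(r>70))[...,None],W,np.nan),[.4,-.25,.09],[.67,-.05,.2]);print("barrel",len(p),p.mean(0) if len(p) else 0)
E
python3 lev.py
```

```text
barrel 1 [ 0.56346424 -0.16242158  0.18194844]
barrel 0 0
```

Request:
{"op": "play_rows", "data": {
  "plan": [
    [0,[0.03,0,0],0],
    [0,[0.045,0,0],0],
    [0,[0.06,0,0],0],
    [0,[0.075,0,0],0],
    [0,[0.09,0,0],0],
    [0,[0.093,0,0],0],
    [0,[0.093,0,0],0],
    [0,[0.05,0,0],0],
    [0,[0,0,0],0],
    [0,[0,0,0],0]
  ]
}}

```text
time_s: 9.85
eef_pos: [0.5193, -0.1623, 0.1792]
eef_rot: [-0.0, 0.998, 0.062, -0.001]
wrist_force: [0.3, -0.1, -0.4]
opening: 0.001
grasp_force: 0.0
```

Request:
{"op": "play_rows", "data": {
  "plan": [
    [40,[0,0,-0.12],0],
    [40,[0,0,-0.235],0],
    [40,[0,0,-0.235],0],
    [40,[-0.1,-0.1,-0.235],0],
    [40,[-0.2,-0.2,-0.235],0],
    [40,[-0.2,-0.2,-0.235],0],
    [40,[-0.2,-0.2,-0.235],0]
  ]
}}

```text
time_s: 10.55
eef_pos: [0.4312, -0.0921, 0.2738]
eef_rot: [0.0, 0.998, 0.063, 0.001]
wrist_force: [-0.3, -0.8, 0.6]
opening: 0.465
grasp_force: 0.0
```

```bash
python3 lev.py
python3 - <<'E'
from h import *
print(get_obs()["eef_pos"])
E
```

```text
barrel 28 [ 0.5811538  -0.15304883  0.17866275]
barrel 69 [ 0.58377566 -0.15629123  0.17625511]
[ 0.4328531  -0.09363713  0.27431674]
```

The lever is home, with the barrel back at its original (0.582, -0.155). Next is the tag.

Run:
```python
from mv import *
rows([.4324,-.0935,.275],7.2,[(.44,-.0015,.275,78),(.44,-.0015,.16,78)])
```

```text
[0.0477, -0.2258, 0.0] -0.3933
[0.0477, -0.2258, 0.2875] -0.3933
```

Request:
{"op": "play_rows", "data": {
  "plan": [
    [40,[0.0477,-0.2258,0],-0.3933],
    [40,[0.0477,-0.2258,0],-0.3933],
    [40,[0.0477,-0.2258,0],-0.3933],
    [40,[0.0477,-0.2258,0],-0.3933],
    [40,[0.0477,-0.2258,0],-0.3933],
    [40,[0.0477,-0.2258,0],-0.3933],
    [40,[0.0477,-0.2258,0.1],-0.3933],
    [40,[0.0477,-0.2258,0.2],-0.3933],
    [40,[0.0477,-0.2258,0.2875],-0.3933],
    [40,[0.0477,-0.2258,0.2875],-0.3933]
  ]
}}

```text
time_s: 11.65
eef_pos: [0.4371, -0.0009, 0.1543]
eef_rot: [-0.004, 0.777, 0.629, -0.003]
wrist_force: [-0.2, 0.5, 0.5]
opening: 0.468
grasp_force: 0.0
```

Run:
```python
from fit import *
c=camera("side");save(c["image"][190:300,240:380],"tagg.png",4)
W=cloud(c);I=c["image"].astype(int);r,g,b=I[...,0],I[...,1],I[...,2]
p=sel(np.where(((g>1.3*r)&(g>1.3*b))[...,None],W,np.nan),[.40,-.04,.035],[.48,.04,.08]);print("flag",len(p),pca(p))
```

```text
flag 38 (array([0.4385416 , 0.00561508]), np.float64(73.74780822050148), np.float64(0.030937391744614778), np.float64(0.0066188707089640895))
```

Down from z 0.16 to 0.052 (108 mm = 0.27), then close.

Request:
{"op": "play_rows", "data": {
  "plan": [
    [40,[0,0,0.1],0],
    [40,[0,0,0.2],0],
    [40,[0,0,0.25],0],
    [40,[0,0,0.27],0],
    [40,[0,0,0.27],0],
    [2,[0,0,0.27],0],
    [2,[0,0,0.27],0],
    [2,[0,0,0.27],0],
    [2,[0,0,0.27],0],
    [2,[0,0,0.27],0]
  ]
}}

```text
time_s: 12.7
eef_pos: [0.4409, -0.0015, 0.0521]
eef_rot: [0.001, 0.777, 0.629, 0.001]
wrist_force: [-0.2, -0.2, 6.3]
opening: 0.108
grasp_force: 62.4
```

Run:
```python
from h import *
from mv import *
print(get_obs()["eef_pos"])
rows([.44,-.0015,.052],78,[(.44,-.0015,.2,78),(.5673,.2697,.2,95)])
```

```text
[ 0.44085042 -0.00145197  0.05212759]
[0.0, 0.0, -0.37] 0.0
[0.7294, 0.1703, -0.37] -0.0944
```

Request:
{"op": "play_rows", "data": {
  "plan": [
    [2,[0,0,-0.1],0],
    [2,[0,0,-0.2],0],
    [2,[0,0,-0.3],0],
    [2,[0,0,-0.37],0],
    [2,[0,0,-0.37],0],
    [2,[0.12,0.0284,-0.37],-0.02],
    [2,[0.24,0.0568,-0.37],-0.04],
    [2,[0.36,0.085,-0.37],-0.06],
    [2,[0.48,0.1135,-0.37],-0.0944],
    [2,[0.6,0.142,-0.37],-0.0944]
  ]
}}

```text
time_s: 13.7
eef_pos: [0.5448, 0.2237, 0.1975]
eef_rot: [-0.0, 0.675, 0.738, -0.001]
wrist_force: [0.2, -1.1, 0.0]
opening: 0.107
grasp_force: 61.2
```

Run:
```python
from h import *
from mv import *
print(get_obs()["eef_pos"],get_obs()["opening"])
rows([.44,-.0015,.052],78,[(.5673,.2697,.2,95)])
a=np.radians(78);x=np.array([np.cos(a),np.sin(a)]);y=np.array([np.sin(a),-np.cos(a)])
p=np.array([.44,-.0015])+.4*(.6*x+.142*y);print(p)
rows([*p,.2],95,[(.5673,.2697,.2,95)])
```

```text
[0.54477667 0.22371182 0.19748613] 0.10730979346308119
[0.7294, 0.1703, -0.37] -0.0944
[0.54545759 0.22144604]
[0.1154, 0.0649, 0.0] 0.0
```

Request:
{"op": "play_rows", "data": {
  "plan": [
    [2,[0.06,0.033,0],0],
    [2,[0.1154,0.0649,0],0],
    [2,[0.1154,0.0649,0],0],
    [2,[0.1154,0.0649,0],0],
    [2,[0.1154,0.0649,0],0]
  ]
}}

```text
time_s: 14.2
eef_pos: [0.566, 0.2692, 0.1978]
eef_rot: [-0.0, 0.676, 0.737, -0.001]
wrist_force: [0.3, -0.3, -1.6]
opening: 0.106
grasp_force: 61.2
```

Run:
```python
from fit import *
o=get_obs();print(o["eef_pos"],o["eef_rot"])
for n in("side","top"):
    c=camera(n);W=cloud(c)
    if n=="side": save(c["image"][180:340,160:320],"load.png",3.7)
    p=sel(W,[.52,.23,.145],[.62,.31,.176]);print(n,"body",len(p),p.min(0) if len(p) else 0,p.max(0) if len(p) else 0, rect(p) if len(p) else 0)
    p=sel(W,[.48,.0,.09],[.66,.38,.103])
    for lo in (.24,.26,.28):
        q=p[(p[:,1]>lo)&(p[:,1]<lo+.02)];print(lo,len(q),q.mean(0) if len(q) else 0)
    p=sel(W,[.48,.0,.006],[.66,.38,.018]);print("base",rect(p))
```

```text
[0.56600963 0.26918848 0.19784683] [-3.33048065e-04  6.75856166e-01  7.37033072e-01 -7.63001839e-04]
side body 301 [0.54434172 0.24657486 0.14553126] [0.58556618 0.29179035 0.17594726] ((566.0997314453125, 269.4656677246094), (39.67194366455078, 43.73965835571289), 5.855783462524414)
0.24 25 [0.56754634 0.25114294 0.09821609]
0.26 31 [0.5661663  0.26957897 0.09825001]
0.28 32 [0.56477265 0.28944564 0.09880896]
base ((573.3033447265625, 188.41119384765625), (75.26262664794922, 271.40234375), 4.630008697509766)
top body 106 [0.54768406 0.24632877 0.14506519] [0.58781752 0.27772233 0.17536411] ((567.9526977539062, 263.3381652832031), (38.528343200683594, 31.640743255615234), 4.171346664428711)
0.24 21 [0.57013255 0.24920033 0.09699013]
0.26 3 [0.56980497 0.26188851 0.0967789 ]
0.28 0 0
base ((554.6542358398438, 162.04383850097656), (122.64618682861328, 302.4700927734375), 5.208034515380859)
```

View pics/load.png

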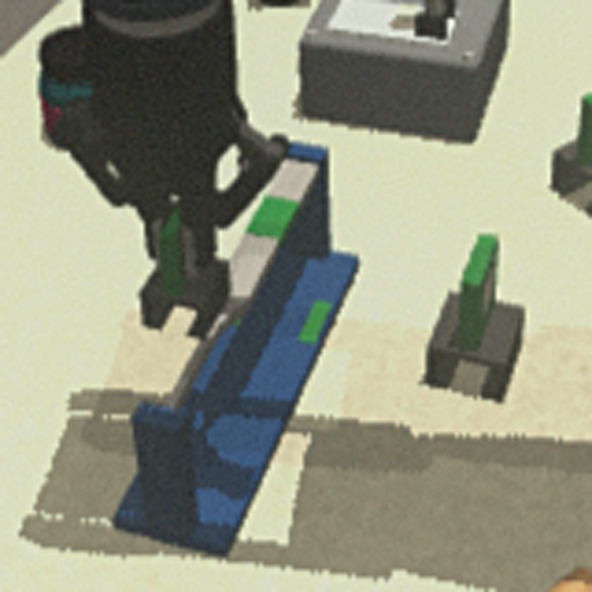

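The side crop shows the tag at (180,290), over the thin end of the bar and aligned within about 1 mm, with y well inside the thin section. Lowering now.

Request:
{"op": "play_rows", "data": {
  "plan": [
    [2,[0,0,0.06],0],
    [2,[0,0,0.11],0],
    [2,[0,0,0.14],0],
    [2,[0,0,0.16],0],
    [2,[0,0,0.17],0],
    [2,[0,0,0.1715],0],
    [2,[0,0,0.1715],0]
  ]
}}

```text
time_s: 15.0
eef_pos: [0.5672, 0.2702, 0.1308]
eef_rot: [0.0, 0.676, 0.737, 0.001]
wrist_force: [0.5, 0.7, -0.9]
opening: 0.109
grasp_force: 61.2
```

Run:
```python
from fit import *
o=get_obs();print(o["eef_pos"],o["wrist_force"])
c=camera("side");W=cloud(c)
p=sel(W,[.52,.23,.08],[.62,.31,.107]);print(len(p),rect(p))
p=sel(W,[.52,.23,.1065],[.62,.31,.16]);print(len(p),np.percentile(p[:,2],[2,50,98]))
p=sel(W,[.52,.05,.09],[.64,.17,.103]);I=c["image"].astype(int);r,g,b=I[...,0],I[...,1],I[...,2]
m=(g>1.3*r)&(g>1.3*b);p=sel(np.where(m[...,None],W,np.nan),[.5,.09,.0975],[.66,.17,.105]);print("band",rect(p),len(p))
p=sel(np.where(m[...,None],W,np.nan),[.5,.05,.005],[.66,.2,.02]);print("patch",rect(p),len(p))
c=camera("top");W=cloud(c);I=c["image"].astype(int);r,g,b=I[...,0],I[...,1],I[...,2]
m=(g>1.3*r)&(g>1.3*b);p=sel(np.where(m[...,None],W,np.nan),[.5,.09,.09],[.66,.17,.105]);print("band",rect(p),len(p))
p=sel(np.where(m[...,None],W,np.nan),[.5,.05,.005],[.66,.2,.02]);print("patch",rect(p),len(p))
```

```text
[0.56724423 0.27019963 0.13079392] [ 0.52460048  0.69254857 -0.85426976]
278 ((566.034912109375, 280.0544128417969), (38.76492691040039, 61.79639434814453), 4.51825475692749)
333 [0.10683995 0.13769405 0.15950687]
band ((579.73583984375, 127.55432891845703), (25.179317474365234, 37.92732620239258), 4.492999076843262) 95
patch ((575.0235595703125, 127.51058959960938), (58.34431076049805, 40.905155181884766), 6.904282569885254) 55
band ((581.4514770507812, 127.6529769897461), (24.956127166748047, 41.27803039550781), 5.34946346282959) 155
patch ((581.1718139648438, 127.4058837890625), (68.5291519165039, 39.669437408447266), 5.133172035217285) 128
```

Request:
{"op": "play_rows", "data": {
  "plan": [
    [2,[-0.025,0,0],0],
    [2,[-0.045,0,0],0],
    [2,[-0.065,0,0],0],
    [2,[-0.085,0,0],0],
    [2,[-0.105,0,0],0],
    [2,[-0.125,0,0],0],
    [2,[-0.145,0,0],0],
    [2,[-0.165,0,0],0],
    [2,[-0.165,0,0],0]
  ]
}}

```text
time_s: 16.0
eef_pos: [0.5728, 0.2031, 0.1302]
eef_rot: [0.0, 0.676, 0.737, -0.0]
wrist_force: [-0.2, -0.9, -0.0]
opening: 0.105
grasp_force: 61.5
```

No contact force, so it slides freely. Remaining: 0.3565 - 0.165 = 0.1915.

Request:
{"op": "play_rows", "data": {
  "plan": [
    [2,[-0.03,0,0],0],
    [2,[-0.06,0,0],0],
    [2,[-0.09,0,0],0],
    [2,[-0.12,0,0],0],
    [2,[-0.15,0,0],0],
    [2,[-0.175,0,0],0],
    [2,[-0.1915,0,0],0],
    [2,[-0.1915,0,0],0],
    [2,[-0.1915,0,0.0025],0],
    [2,[-0.1915,0,0.0025],0]
  ]
}}

```text
time_s: 17.0
eef_pos: [0.5797, 0.1272, 0.1302]
eef_rot: [0.001, 0.676, 0.737, -0.0]
wrist_force: [-1.2, -4.9, 8.8]
opening: 0.108
grasp_force: 62.6
```

```bash
cat > chk.py <<'E'
from fit import *
o=get_obs();print(o["eef_pos"],o["wrist_force"])
for n in("side","top"):
    c=camera(n);W=cloud(c);
    save(c["image"][180:340,160:320],f"slide_{n}.png",3.7)
    p=sel(W,[.53,.05,.078],[.64,.22,.108]);p=p[p[:,2]>.1015];print(n,"tag top",len(p),rect(p))
    I=c["image"].astype(int);r,g,b=I[...,0],I[...,1],I[...,2]
    m=(g>1.3*r)&(g>1.3*b);p=sel(np.where(m[...,None],W,np.nan),[.5,.05,.108],[.66,.2,.16]);print("flag",rect(p) if len(p) else 0,p[:,2].max())
E
python3 chk.py
```

```text
[0.57968816 0.1271898  0.13017441] [-1.15071754 -4.94898178  8.75401925]
side tag top 149 ((578.4365234375, 141.277587890625), (39.082191467285156, 155.6160888671875), 3.742640733718872)
flag ((579.9425048828125, 132.20263671875), (8.825839042663574, 30.408477783203125), 12.009988784790039) 0.15043946136776248
top tag top 59 ((585.5543823242188, 62.68760681152344), (28.324695587158203, 32.310874938964844), 35.318946838378906)Traceback (most recent call last):
  File "chk.py", line 8, in <module>
    m=(g>1.3*r)&(g>1.3*b);p=sel(np.where(m[...,None],W,np.nan),[.5,.05,.108],[.66,.2,.16]);print("flag",rect(p) if len(p) else 0,p[:,2].max())
                                                                                                                                 ~~~~~~~~~~^^
    return umr_maximum(a, axis, None, out, keepdims, initial, where)
ValueError: zero-size array to reduction operation maximum which has no identity
```

View pics/slide_side.png

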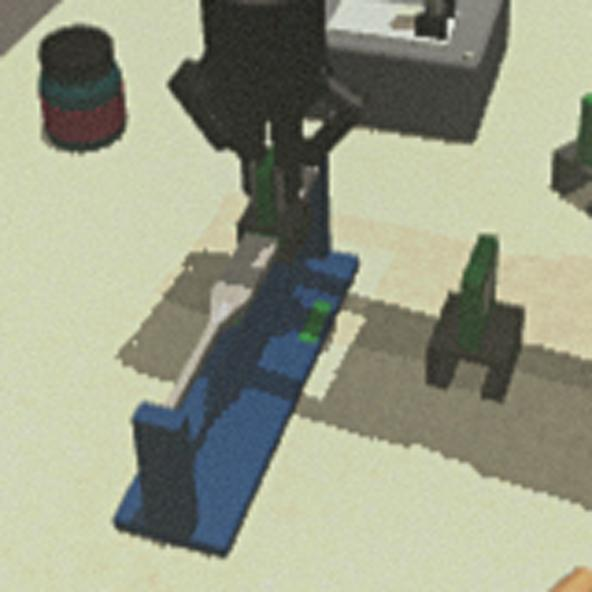

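The tag is on the wide bar at about (265,220), seated (8.8 N) over the band. Releasing now: open, go up, look.

Request:
{"op": "play_rows", "data": {
  "plan": [
    [35,[0,0,0],0],
    [35,[0,0,0],0],
    [35,[0,0,0],0],
    [35,[0,0,-0.1],0],
    [35,[0,0,-0.2],0],
    [35,[0,0,-0.3],0],
    [35,[-0.1,-0.1,-0.35],0],
    [35,[-0.2,-0.25,-0.35],0],
    [35,[-0.3,-0.4,-0.35],0],
    [35,[-0.3,-0.4,-0.35],0]
  ]
}}

```text
time_s: 18.1
eef_pos: [0.4313, -0.0037, 0.2687]
eef_rot: [0.0, 0.675, 0.738, -0.0]
wrist_force: [-0.6, -1.2, 0.5]
opening: 0.412
grasp_force: 0.0
```

```bash
python3 chk.py; python3 lev.py
python3 - <<'E'
from h import *
c=camera("top");save(c["image"][130:290,150:400],"final.png",3.2)
E
```

```text
[ 0.43127721 -0.00374996  0.26872615] [-0.6029803  -1.2011089   0.54874674]
side tag top 223 ((578.9699096679688, 134.21771240234375), (38.50819396972656, 163.67282104492188), 4.077035427093506)
flag ((578.4429931640625, 129.7312469482422), (9.00509262084961, 34.242061614990234), 4.635977745056152) 0.15033368248885093
top tag top 172 ((580.2055053710938, 134.09120178222656), (37.661861419677734, 166.1712646484375), 5.354663848876953)
flag ((581.0816650390625, 125.0143814086914), (10.419408798217773, 34.06815719604492), 6.043925762176514) 0.14942168578052895
barrel 26 [ 0.5814352  -0.15353098  0.1788927 ]
barrel 67 [ 0.58376258 -0.15629717  0.17652188]
```

View pics/final.png

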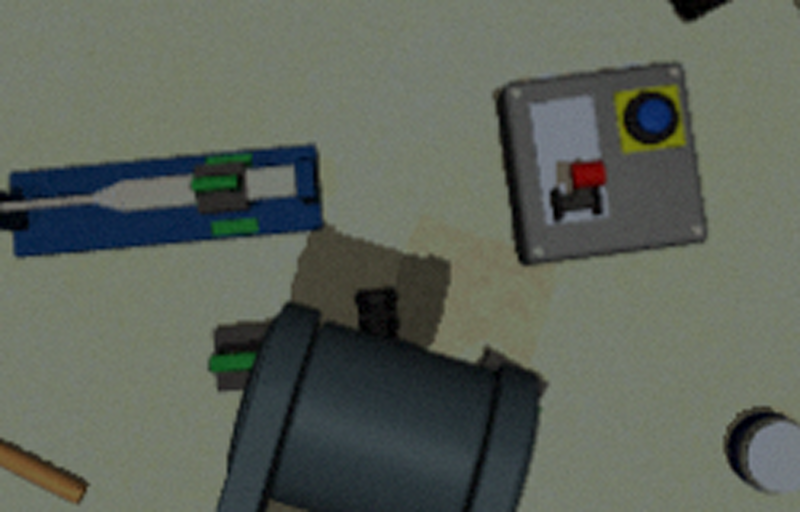

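Run:
```python
from fit import *
for n in("side","top"):
    c=camera(n);W=cloud(c);I=c["image"].astype(int)
    m=(I.max(-1)<95)
    p=sel(np.where(m[...,None],W,np.nan),[.53,.08,.092],[.64,.18,.112]);print(n,len(p),rect(p),np.percentile(p[:,1],[2,98]))
```

```text
side 168 ((578.9505615234375, 129.6290740966797), (38.43227767944336, 96.92671966552734), 5.359443187713623) [0.09120971 0.16556499]
top 201 ((580.2853393554688, 134.6171112060547), (37.9755744934082, 92.5997314453125), 5.494876384735107) [0.09215718 0.17443191]
```

Run:
```python
from fit import *
for n,x0 in(("side",.5788),("top",.5808)):
    c=camera(n);W=cloud(c)
    p=sel(W,[.53,.08,.085],[.64,.18,.112]);d=(p[:,:2]-[x0,.1276])@np.array([[.9962,-.0872],[.0872,.9962]]).T
    for s in(1,-1):
        q=d[(s*d[:,0]>14)|((s*d[:,0]>.014)&(s*d[:,0]<.022))];print(n,s,len(q),np.round([q[:,1].min(),q[:,1].max()] if len(q) else 0,4))
```

```text
side 1 20 [-0.0092  0.0228]
side -1 84 [-0.0214  0.0501]
top 1 52 [-0.0446  0.0193]
top -1 54 [-0.0221  0.0513]
```

The tag sits within about 1 mm of the band centre in both views, the lever is up, and the gripper is clear of everything. Handing in.

```bash
python3 -c "
from bench import *
print(hand_in())"
```

```text
the job is handed in; nothing more can be done
None
```

The job is done and handed in: I pressed the button and the lever dropped. After one extra nudge past its balance point, the lever stays up, and the smallest tag hangs on the rail within about 1–2 mm of the green band's centre.

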